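Turn the display base on the post and seat it in the squaring jig

TASK

Slide the square wooden display base along the blue guide up to the steel post and, pushing it against that post, swing it a quarter turn anticlockwise (seen from above), until its brass edge faces the open side of the jig, away from the silver fence. Then square it along the fence and press it home into the corner against the green end stop, firmly but gently: lean on it with about 12 N for a moment, and never load post, fence or stop beyond 25 N. Leave the base lying flat in the corner, let go, and leave the pine cone, ribbon reel and seed pod where they are.

Things in the scene. Friction and masses are not known exactly. Their poses are not given: they have to be found in the camera images.
- jig: Plywood board, 240 (x) by 400 (y) by 12 mm, fixed to the worktop; origin at the centre of its underside, z up. Its axes follow the robot's within 0.25 rad. Rigidly fixed on it: post axis at (89, -25) mm in its frame, guide face in the plane x = 101 mm, fence face in the plane x = 80 mm, stop face in the plane y = -160 mm. The base comes in from the +y end; the -x side is open.
- post: Fixed round steel post, 20 mm across, 48 mm high above the board, at the mouth of the fence; origin on its axis at the board's top. It stands 1 mm proud of the fence face.
- guide: Fixed blue bar 16 by 190 mm, 30 mm high, leading up to the post; origin at the middle of its face, which looks to the jig's -x, at the board's top. It runs from jig y = -10 to 180 mm; its face lies 12 mm behind the post's axis, so post and guide form a nook for the base's corner.
- fence: Fixed silver aluminium bar 20 by 130 mm, 30 mm high; origin at the middle of its face, which looks to the jig's -x, at the board's top. It runs along the jig's y from 40 to 170 mm on the stop side (-y) of the jig's centre.
- stop: Fixed green bar 120 by 20 mm, 30 mm high, across the -y end of the jig; origin at the middle of its face, which looks to the jig's +y, at the board's top. It spans jig x from -42 to 78 mm.
- base: Loose dark wooden base, 110 x 110 x 36 mm, 0.35 to 0.6 kg, too wide to grip; origin at the centre of its underside, z up; brass edge on its own -x side. It starts on the post's +y side, brass towards the jig's +y (yaw -1.57 +- 0.25 in the jig's frame), its centre at jig x 14 to 32 mm, y 62 to 92 mm. It slides at 2 to 7 N, breaking away at up to 12 N if the finger also bears down.
- base_front (a point): Middle of the base's brass side face, 55 mm along -x from the base's centre, 18 mm above its underside. With the base flush along the guide and up against the post, a push into this face about 38 mm from its middle, on the open side, swings the base anticlockwise round the post; the guide keeps its corner in. The finger must follow the face round.
- home (a point): Point on the board's top where the centre of a fully seated base lies: (25, -105, 12) mm in the jig's frame. A seated base has the same axes as the jig.
- pine_cone: Pine cone, 60 mm across, 55 mm high, standing loose on the worktop behind the fence; origin under its centre.
- ribbon_reel: Reel of red ribbon with pale rims, 68 mm across, 32 mm high, lying flat behind the fence; origin under its centre.
- seed_pod: Dark dried seed pod, 62 mm across the top, 36 mm high, standing behind the fence; origin under its centre.

How it is judged:
On the way, in this order (a step that is already met when the one before it is completed fails the run):
1. the base is part way round (26 to 63 degrees to go) while pushed against the post (angle between the x axis of base and the x axis of jig, either way round between 0.45 and 1.1 rad and contact force between base and post above 0.3 N), for 0.1 s.
2. the base, turned a quarter and lying along the fence, is pressed against the end stop with more than 2 N (x of base in the frame of jig above 0.0225 m and y of base in the frame of jig below -0.1025 m and x of base_front in the frame of jig below -0.0275 m and angle between the x axis of base and the x axis of jig, either way round below 0.05 rad and contact force between base and stop above 2 N), for 0.2 s.
At the end, for the whole second after the job is handed in: The base lies flat and still on the board in the jig's corner, within 2.5 mm of fence and end stop, square to the jig within 0.05 rad, brass edge towards the jig's open (-x) side, and nothing touches it but the jig (x of base in the frame of jig above 0.0225 m and y of base in the frame of jig below -0.1025 m and x of base_front in the frame of jig below -0.0275 m and angle between the x axis of base and the x axis of jig, either way round below 0.05 rad and angle between base's own z axis and vertical below 0.03 rad and z of base in the frame of jig below 0.014 m and linear speed of base below 0.01 m/s).
It fails at once if the base is forced against the post with more than 25 N (contact force between base and post above 25 N).
It fails at once if the base is forced against the fence with more than 25 N (contact force between base and fence above 25 N).
It fails at once if the base is forced against the stop with more than 25 N (contact force between base and stop above 25 N).
It fails at once if the base is tipped or lifted (angle between base's own z axis and vertical above 0.15 rad or z of base in the frame of jig above 0.025 m).
It fails at once if the pine cone, ribbon reel or seed pod is moved by more than 15 mm (distance of any of pine_cone, ribbon_reel, seed_pod from where it was at the start of the episode above 0.015 m).
It also fails if it takes over 72 s, if anything falls off the work surface, if the arm or the gripper's body presses on something with over 40 N, if the wrist force passes 120 N, or if a joint passes its speed limit or range.

ROBOT

A 7-joint arm with a two-finger parallel gripper is mounted at the origin on the work surface. World frame = base frame: x ahead of the robot, y to its left, z up, the work surface at z = 0. Lengths are in m, angles in rad, forces in N, time in s.
With the tool pointing down it reaches from about 0.4 to 0.875 m from the base axis. Payload 4.4 kg.
Tool frame: the origin (TCP) lies on the centre line of the jaws, within the pads' length; the fingertips stand 11 mm ahead of it and the grasp point (between the pads) lies 8 mm behind it; y points along the fingers, x is the direction in which the jaws open and shut, and the axes are right-handed (so a half turn about y gives the same grasp; the last joint's range is limited). The gripper opens to 85 mm and grips with 20 to 120 N. Pads are 22 mm wide; open, the fingers measure 114 mm over their backs; the gripper's body (76 mm by 85 mm) begins 54 mm behind the grasp point. The pads swing forward as they close: fully open they stand 13 mm farther back than shut.
Start: joints at [-1.222, 0.628, 0.038, 1.517, -0.027, 0.996, -0.02], TCP at [0.262, 0.595, 0.242] pointing down, gripper open.
Joint ranges: [-3.06, 3.06], [-0.37, 2.12], [-1.25, 1.32], [0.18, 2.47], [-1.1, 4.24], [0.23, 1.98], [-2.94, 2.94]. Speed limits (rad/s): [2.57, 2.57, 3.14, 3.14, 3.14, 3.14, 3.14].

INTERFACE

Orientations are given as a unit quaternion [w, x, y, z].
In Python, from rig import read_state, get_image, order gives the robot as it stands. The module is installed in compiled form; this text tells all that it offers.
- The arm moves only by the tool apply_moves, never from a script. Its argument "rows" is a list of rows, each a list of 7 numbers: the shift along the tool's x, y, z in m, then the turn, a rotation vector about the tool's x, y, z in rad, then the opening, from -1 (shut) to 1 (fully open). A call has 1 to 20 rows; each row shifts and turns the commanded pose from where the row before left it, along the tool's axes as they then stand; what a row does not reach is not made up. A row lasts 1/12 s, in which the tool goes at most 41.7 mm and 7.16 degrees, less where a joint would pass 70% of its speed; a pose out of reach is approached as far as the arm can. A call with a gripper value outside its range is refused whole. The fingers move at their own pace and stop on an object; "squeeze" is the grip in N (left out, the last holds). Time passes only in rows, so rows that do not move let the fingers close. It gives the time, the measured TCP pose, the force and the opening at its end, in the units of the state.
- read_state(): the state, without advancing time (a new reading comes with each control period).
- get_image(name): name is "scene" or "top" or "wrist"; returns a dict with "image" (480x640x3 uint8, blue, green, red), "z_map" (480x640 float32, m along the optical axis (not along the pixel's ray), 0 where there is no reading), "fx", "fy", "cx", "cy" (pixels), "extrinsics" (4x4, takes a point from world to camera coordinates); the wrist camera has in their place "T_tool_cam" (4x4, takes a point from camera to tool coordinates, whose origin is the TCP and whose axes are the tool frame's). Camera axes: x right, y down, z forward; pixel columns grow to the right and rows downward; lengths in m; the calibration is good to about 2 mm. A picture is of the moment at which its call begins: read the wrist's pose just before it.
- order.sign_off(): hands the job in, once; it reports no verdict.
The state is a dict: "clock": time; "q": joint angles; "joint_vel": joint speeds; "tau": joint torques, N m; "tcp_pos": TCP position; "orientation": TCP orientation; "wrist_force": force on the tool from outside, world axes, zero at the start; "wrist_torque": the same for the moment, N m; "grip_width": finger opening in m.
Only numpy, scipy, OpenCV 4.12 (cv2) and the standard library are available. Lean on these libraries where they do the work, as an engineer would, in place of code of your own. Each camera call takes 0.05 s, during which the arm holds its last target.

## Working session

There is one attempt and no reset: what is moved stays moved. The work goes in short steps, Python scripts to look and compute and a tool call to move; the robot and the scene stay as the last step left them, time stands still between calls to the robot, and variables do not carry over. Pictures are saved under pics/ and viewed, and the job is handed in when it is done.

Besides the shell and the picture viewer there is one more tool, called after "Emit:" as name([rows], argument=value, ...), one row to a line, values as JSON. apply_moves: Moves the arm, as the interface text tells. Its arguments: {"type":"object","properties":{"rows":{"type":"array"},"squeeze":{"type":"number"}},"required":["rows"]}

```bash
mkdir -p pics
cat > h.py <<'E'
import numpy as np, cv2
from rig import read_state, get_image, order
from scipy.spatial.transform import Rotation as R
def save(n,f):
    d=get_image(n); cv2.imwrite('pics/'+f,d['image']); return d
E
python3 - <<'E'
from h import *
s=read_state()
for k,v in s.items(): print(k,np.round(v,4))
d=save('top','t0.png'); print(d['fx'],d['cx'],d['cy'],np.round(d['extrinsics'],3))
import pickle; pickle.dump(d,open('t0.pkl','wb'))
d=save('scene','s0.png');print(d['fx'],np.round(d['extrinsics'],3))
pickle.dump(d,open('s0.pkl','wb'))
E
```

```text
clock 0.0
q [-1.2218  0.6293  0.0384  1.5184 -0.027   0.9963 -0.02  ]
joint_vel [-0.0001 -0.0006  0.0013 -0.0016  0.0006 -0.0018  0.0005]
tau [-2.00000e-04 -5.63406e+01  1.22610e+00 -1.93447e+01  1.10000e-02
  1.06000e-02  0.00000e+00]
tcp_pos [0.2617 0.5943 0.2414]
orientation [-0.5919  0.5926  0.3858 -0.3869]
wrist_force [0.1206 0.1903 0.1316]
wrist_torque [-0.0361 -0.0171 -0.0209]
grip_width 0.0851
590.8095142992354 325.9680954776358 237.6389634065791 [[ 0.021 -1.    -0.02   0.005]
 [-0.985 -0.017 -0.17   0.66 ]
 [ 0.169  0.023 -0.985  0.923]
 [ 0.     0.     0.     1.   ]]
528.9947048947663 [[ 0.505  0.863 -0.003 -0.349]
 [ 0.574 -0.339 -0.745 -0.331]
 [-0.645  0.374 -0.667  1.206]
 [ 0.     0.     0.     1.   ]]
```

View pics/t0.png

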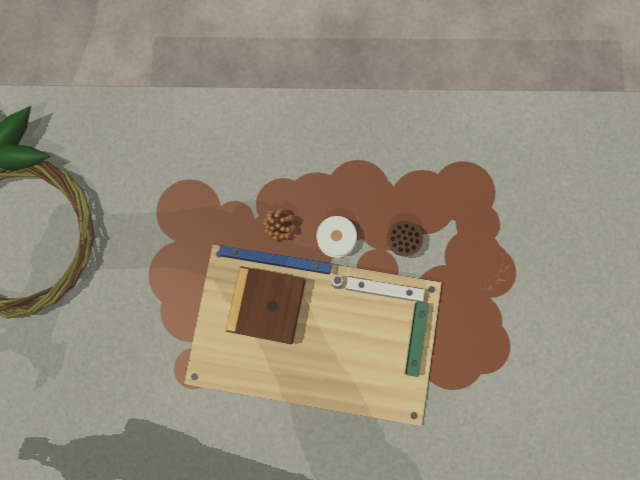

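View pics/s0.png

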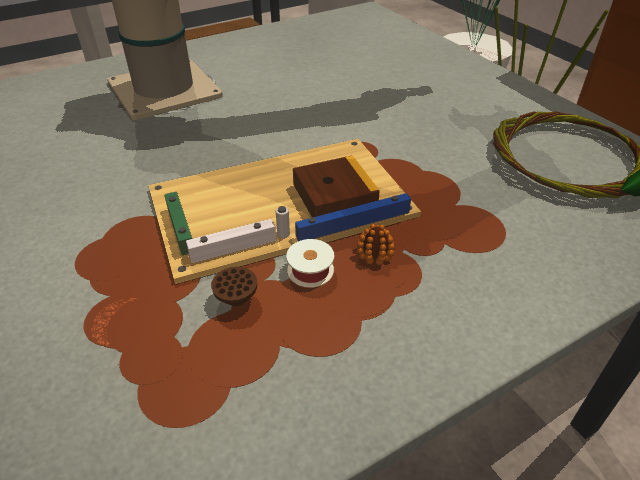

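```bash
cat >> h.py <<'E'
def cloud(d):
    z=d['z_map'].astype(float); v,u=np.indices(z.shape)
    P=np.stack([(u-d['cx'])/d['fx']*z,(v-d['cy'])/d['fy']*z,z],-1)
    E=d['extrinsics']; W=(P-E[:3,3])@E[:3,:3]
    W[z==0]=np.nan; return W
def rays(d,uv,h):
    uv=np.asarray(uv,float); E=d['extrinsics']; C=-E[:3,:3].T@E[:3,3]
    r=np.c_[(uv[:,0]-d['cx'])/d['fx'],(uv[:,1]-d['cy'])/d['fy'],np.ones(len(uv))]@E[:3,:3]
    return C+r*((h-C[2])/r[:,2])[:,None]
E
python3 - <<'E'
from h import *; import pickle
for n in 'ts':
    d=pickle.load(open(n+'0.pkl','rb')); W=cloud(d); b=d['image'].astype(int); hsv=cv2.cvtColor(d['image'],cv2.COLOR_BGR2HSV)
    x,y,z=W[...,0],W[...,1],W[...,2]; roi=(x>.3)&(x<.8)&(abs(y)<.35)
    def cc(m):
        m=cv2.morphologyEx(m.astype(np.uint8),cv2.MORPH_OPEN,np.ones((3,3)))
        k,l,s,c=cv2.connectedComponentsWithStats(m); i=1+np.argmax(s[1:,4]); return l==i
    H,S,V=hsv[...,0],hsv[...,1],hsv[...,2]
    ms={'blue':(H>100)&(H<130)&(S>100)&roi&(z>.03),'green':(H>55)&(H<95)&(S>80)&roi&(z>.03),
     'base':roi&(z>.041)&(z<.056)&(H<30)&(S>90),
     'board':roi&(z>.005)&(z<.02)&(H>10)&(H<30)&(V>90),
     'fence':roi&(z>.035)&(z<.05)&(S<60)&(V>130)}
    for k,m in ms.items():
        m=cc(m); h=np.median(z[m]); 
        hh={'blue':.042,'green':.042,'base':.048,'board':.012,'fence':.042}[k]
        vv,uu=np.nonzero(m); p=rays(d,np.c_[uu,vv],hh)[:,:2]
        r=cv2.minAreaRect((p*1000).astype(np.float32)); print(n,k,m.sum(),'z %.4f'%h,np.round(r[0],1),np.round(r[1],1),round(r[2],2))
        if k in('base','board','blue'): print(np.round(cv2.boxPoints(r),1).tolist())
    m=roi&(z>.054)&(z<.068)&(S<70); print('posttop',m.sum(),np.round(np.nanmean(W[cc(m)],0),4))
E
```

```text
t blue 676 z 0.0418 [624.9 103.5] [130.3  15.5] 81.51
[[607.5999755859375, 40.20000076293945], [622.9000244140625, 37.900001525878906], [642.0999755859375, 166.8000030517578], [626.7999877929688, 169.10000610351562]]
t green 754 z 0.0418 [ 498.  -133.3] [ 19.6 116.9] 81.6
t base 4377 z 0.0477 [548.7 116.4] [110.  109.7] 80.25
[[485.29998779296875, 71.4000015258789], [593.4000244140625, 52.900001525878906], [612.0999755859375, 161.3000030517578], [503.8999938964844, 179.89999389648438]]
t board 25874 z 0.0118 [505.5  36.8] [399.5 239.7] 81.56
[[357.6000061035156, -143.3000030517578], [594.7000122070312, -178.39999389648438], [653.4000244140625, 216.8000030517578], [416.20001220703125, 252.0]]
t fence 910 z 0.0417 [578.6 -80.1] [129.4  20.5] 81.55
posttop 114 [ 0.5897 -0.0014  0.0608]
s blue 1289 z 0.0407 [633.6  99.9] [190.   28.3] 81.49
[[605.5999755859375, 8.0], [633.5, 3.9000000953674316], [661.5999755859375, 191.8000030517578], [633.7000122070312, 195.89999389648438]]
s green 532 z 0.0414 [ 500.5 -136.3] [ 18.8 118.6] 81.58
s base 2860 z 0.0476 [554.1 111.9] [112.8 116.6] 80.17
[[487.0, 66.30000305175781], [602.0, 46.29999923706055], [621.2000122070312, 157.5], [506.29998779296875, 177.39999389648438]]
s board 12315 z 0.0115 [510.8  33.8] [399.3 246.9] 81.62
[[359.5, -145.6999969482422], [603.7999877929688, -181.6999969482422], [662.0, 213.3000030517578], [417.70001220703125, 249.3000030517578]]
s fence 603 z 0.0416 [579.4 -95.6] [102.6  20.1] 81.59
posttop 111 [ 0.594  -0.0048  0.0596]
```

```bash
cat >> h.py <<'E'
JC=np.array([.507,.036]); JY=-.1473
def j2w(p): c,s=np.cos(JY),np.sin(JY); return JC+np.array([[c,-s],[s,c]])@np.asarray(p)
def w2j(p): c,s=np.cos(JY),np.sin(JY); return np.array([[c,s],[-s,c]])@(np.asarray(p)[:2]-JC)
def rep():
    s=read_state(); M=R.from_quat(np.r_[s['orientation'][1:],s['orientation'][0]]).as_matrix()
    f=s['wrist_force']; c,sn=np.cos(JY),np.sin(JY)
    print('t %.2f'%s['clock'],'tcp',np.round(s['tcp_pos'],4),'jig',np.round(w2j(s['tcp_pos']),4),'Fj',np.round([c*f[0]+sn*f[1],-sn*f[0]+c*f[1],f[2]],1),'w',round(float(s['grip_width']),4))
    a=np.degrees(np.arctan2(M[1,0],M[0,0])-JY); print('tool x yaw in jig deg %.1f'%a,'tool y',np.round(M[:,1],3),'z yaw jig %.1f'%np.degrees(np.arctan2(M[1,2],M[0,2])-JY)); return s,M
def go(jx,jy,z,yaw):
    'total shift in current tool axes to reach jig-frame target; yaw = jig yaw of tool x in deg'
    s,M=rep(); w=j2w([jx,jy]); d=M.T@(np.r_[w,z]-s['tcp_pos'])
    t=np.radians(yaw)+JY; X=np.array([np.cos(t),np.sin(t),0]); Y=np.array([0,0,-1.]); T=np.c_[X,Y,np.cross(X,Y)]
    print('shift',np.round(d,4),'rotvec',np.round(R.from_matrix(M.T@T).as_rotvec(),4))
E
python3 -c "
from h import *
go(-60,85,.15,0);go(-.06,.085,.15,0);go(-.06,.085,.15,-90);go(-.06,.085,.15,90)"
```

```text
t 0.10 tcp [0.2617 0.5944 0.2415] jig [-0.3246  0.5164] Fj [0.5 0.2 0. ] w 0.0853
tool x yaw in jig deg 74.7 tool y [-0.001 -0.002 -1.   ] z yaw jig 164.7
shift [ 6.57051e+01 -1.88000e-02  7.98842e+01] rotvec [ 1.1000e-03  1.3033e+00 -1.4000e-03]
t 0.10 tcp [0.2617 0.5944 0.2415] jig [-0.3246  0.5164] Fj [0.5 0.2 0. ] w 0.0853
tool x yaw in jig deg 74.7 tool y [-0.001 -0.002 -1.   ] z yaw jig 164.7
shift [-0.3459  0.0921 -0.3692] rotvec [ 1.1000e-03  1.3033e+00 -1.4000e-03]
t 0.10 tcp [0.2617 0.5944 0.2415] jig [-0.3246  0.5164] Fj [0.5 0.2 0. ] w 0.0853
tool x yaw in jig deg 74.7 tool y [-0.001 -0.002 -1.   ] z yaw jig 164.7
shift [-0.3459  0.0921 -0.3692] rotvec [ 2.4000e-03  2.8741e+00 -3.0000e-04]
t 0.10 tcp [0.2617 0.5944 0.2415] jig [-0.3246  0.5164] Fj [0.5 0.2 0. ] w 0.0853
tool x yaw in jig deg 74.7 tool y [-0.001 -0.002 -1.   ] z yaw jig 164.7
shift [-0.3459  0.0921 -0.3692] rotvec [-2.000e-04 -2.675e-01 -1.700e-03]
```

Emit:
apply_moves([
  [-0.0247, 0, -0.0264, 0, 0, 0, -1],
  [-0.0247, 0, -0.0264, 0, 0, 0, -1],
  [-0.0247, 0, -0.0264, 0, 0, 0, -1],
  [-0.0247, 0, -0.0264, 0, 0, 0, -1],
  [-0.0247, 0, -0.0264, 0, 0, 0, -1],
  [-0.0247, 0, -0.0264, 0, 0, 0, -1],
  [-0.0247, 0, -0.0264, 0, 0, 0, -1],
  [-0.0247, 0, -0.0264, 0, 0, 0, -1],
  [-0.0247, 0, -0.0264, 0, 0, 0, -1],
  [-0.0247, 0, -0.0264, 0, 0, 0, -1],
  [-0.0247, 0, -0.0264, 0, 0, 0, -1],
  [-0.0247, 0, -0.0264, 0, 0, 0, -1],
  [-0.0247, 0, -0.0264, 0, 0, 0, -1],
  [-0.0247, 0, -0.0264, 0, 0, 0, -1],
  [0, 0, 0, 0, 0.1, 0, -1],
  [0, 0, 0, 0, 0.1, 0, -1],
  [0, 0, 0, 0, 0.1, 0, -1],
  [0, 0, 0, 0, 0.1, 0, -1],
  [0, 0, 0, 0, 0.1, 0, -1],
  [0, 0, 0, 0, 0.1, 0, -1],
], squeeze=30)

```text
clock: 1.77
tcp_pos: [0.4606, 0.1293, 0.2421]
orientation: [0.68, -0.68, -0.192, 0.193]
wrist_force: [-0.9, 0.1, 0.8]
grip_width: 0.0002
```

Emit:
apply_moves([
  [0, 0, 0, 0, 0.1, 0, -1],
  [0, 0.01, 0, 0, 0.1, 0, -1],
  [0, 0.015, 0, 0, 0.1, 0, -1],
  [0, 0.02, 0, 0, 0.1, 0, -1],
  [0, 0.02, 0, 0, 0.1, 0, -1],
  [0, 0.02, 0, 0, 0.1, 0, -1],
  [0, 0.01, 0, 0, 0.1, 0, -1],
  [0, 0, 0, 0, 0, 0, -1],
])

```text
clock: 2.43
tcp_pos: [0.459, 0.1291, 0.1451]
orientation: [-0.704, 0.706, -0.053, 0.05]
wrist_force: [-0.1, -0.1, 0.5]
grip_width: -0.0001
```

```bash
python3 -c "
from h import *
go(-.06,.085,.034,0); save('scene','s1.png'); save('wrist','w1.png')"
```

```text
t 2.43 tcp [0.459  0.1291 0.1451] jig [-0.0611  0.085 ] Fj [-0.1 -0.1  0.5] w -0.0001
tool x yaw in jig deg 0.1 tool y [-0.005 -0.002 -1.   ] z yaw jig 90.1
shift [0.0016 0.1111 0.0003] rotvec [ 0.0028  0.001  -0.0044]
```

View pics/s1.png

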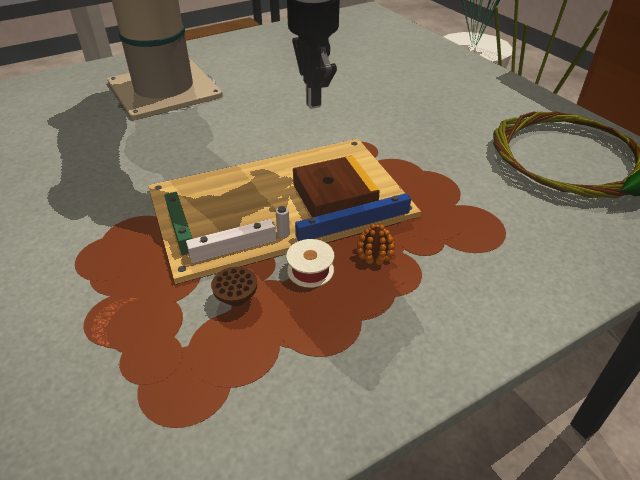

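View pics/w1.png

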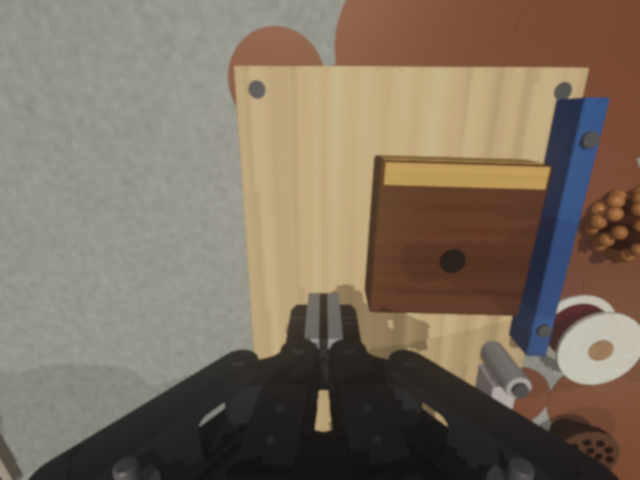

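Emit:
apply_moves([
  [0, 0.025, 0, 0, 0, 0, -1],
  [0, 0.03, 0, 0, 0, 0, -1],
  [0, 0.03, 0, 0, 0, 0, -1],
  [0, 0.015, 0, 0, 0, 0, -1],
  [0, 0.005, 0, 0, 0, 0, -1],
  [0, 0.002, 0, 0, 0, 0, -1],
  [0, 0.002, 0, 0, 0, 0, -1],
  [0, 0, 0, 0, 0, 0, -1],
])

```text
clock: 3.2
tcp_pos: [0.4618, 0.1297, 0.0393]
orientation: [0.706, -0.705, 0.05, -0.051]
wrist_force: [0.4, -0.4, 0.1]
grip_width: -0.0005
```

```bash
python3 -c "
from h import *
rep(); save('wrist','w2.png')"
```

```text
t 3.20 tcp [0.4618 0.1297 0.0393] jig [-0.0585  0.086 ] Fj [ 0.5 -0.4  0.1] w -0.0005
tool x yaw in jig deg 0.2 tool y [ 0.002  0.001 -1.   ] z yaw jig 90.2
```

View pics/w2.png

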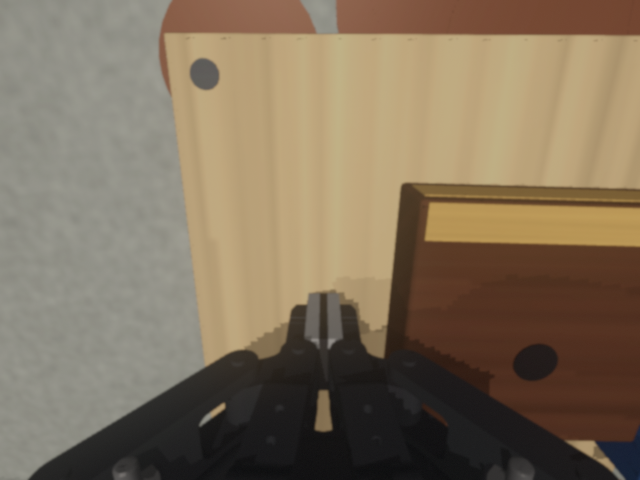

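Emit:
apply_moves([
  [0, 0.003, 0, 0, 0, 0, -1],
  [0.005, 0.002, 0, 0, 0, 0, -1],
  [0.005, 0, 0, 0, 0, 0, -1],
  [0.005, 0, 0, 0, 0, 0, -1],
  [0.003, 0, 0, 0, 0, 0, -1],
  [0.002, 0, 0, 0, 0, 0, -1],
  [0.002, 0, 0, 0, 0, 0, -1],
])

```text
clock: 3.83
tcp_pos: [0.4812, 0.1264, 0.0332]
orientation: [0.705, -0.705, 0.052, -0.05]
wrist_force: [-4.2, 0.5, 3.0]
grip_width: -0.0
```

Emit:
apply_moves([
  [0.002, 0, 0, 0, 0, 0, -1],
  [0.002, 0, 0, 0, 0, 0, -1],
  [0.002, 0, 0, 0, 0, 0, -1],
])

```text
clock: 4.08
tcp_pos: [0.4884, 0.1254, 0.0332]
orientation: [-0.705, 0.705, -0.051, 0.051]
wrist_force: [-1.9, -0.4, 0.1]
grip_width: -0.0005
```

Emit:
apply_moves([
  [0.002, 0, 0, 0, 0, 0, -1],
  [0.002, 0, 0, 0, 0, 0, -1],
])

```text
clock: 4.25
tcp_pos: [0.4929, 0.1248, 0.0332]
orientation: [-0.705, 0.705, -0.051, 0.051]
wrist_force: [-1.9, -0.3, -0.8]
grip_width: -0.0001
```

```bash
python3 -c "
from h import *
rep(); save('wrist','w3.png')"
```

```text
t 4.25 tcp [0.4929 0.1248 0.0332] jig [-0.027   0.0858] Fj [-1.9 -0.6 -0.8] w -0.0001
tool x yaw in jig deg 0.2 tool y [ 0. -0. -1.] z yaw jig 90.2
```

View pics/w3.png

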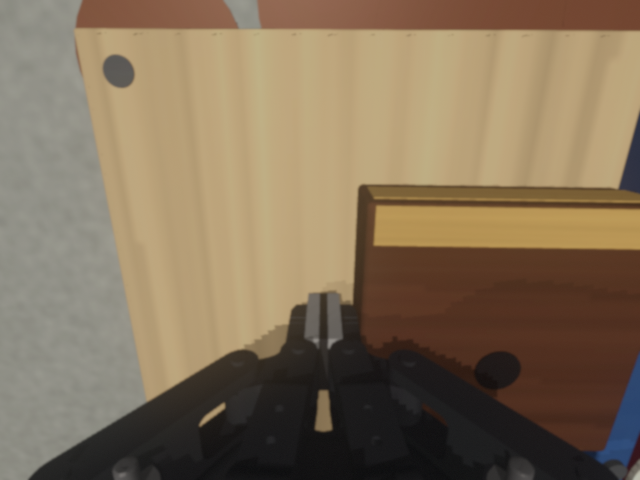

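Emit:
apply_moves([
  [0.0015, 0, 0, 0, 0, 0, -1],
  [0.0015, 0, 0, 0, 0, 0, -1],
])

```text
clock: 4.47
tcp_pos: [0.4946, 0.1245, 0.0332]
orientation: [0.705, -0.705, 0.052, -0.05]
wrist_force: [-5.3, 0.4, 4.0]
grip_width: 0.0001
```

Emit:
apply_moves([
  [0.001, 0, 0, 0, 0, 0, -1],
  [0.001, 0, 0, 0, 0, 0, -1],
])

```text
clock: 4.63
tcp_pos: [0.4947, 0.1245, 0.0332]
orientation: [0.705, -0.705, 0.053, -0.049]
wrist_force: [-8.2, 1.2, 5.2]
grip_width: 0.0002
```

Emit:
apply_moves([
  [0.001, 0, 0, 0, 0, 0, -1],
  [0.001, 0, 0, 0, 0, 0, -1],
])

```text
clock: 4.8
tcp_pos: [0.4947, 0.1245, 0.0331]
orientation: [0.705, -0.705, 0.054, -0.047]
wrist_force: [-11.5, 1.1, 8.6]
grip_width: -0.0002
```

```bash
sed -i 's/^JC=.*$/JC=np.array([.5055,.0368]); JY=-.1473/' h.py; python3 -c "
from h import *
go(-.045,.086,.033,0);go(.055,.168,.033,0)"
```

```text
t 4.80 tcp [0.4947 0.1245 0.0331] jig [-0.0236  0.0851] Fj [-11.5  -0.6   8.6] w -0.0002
tool x yaw in jig deg 0.2 tool y [-0.009  0.001 -1.   ] z yaw jig 90.2
shift [-0.0214  0.0003  0.001 ] rotvec [ 0.0004  0.0043 -0.0094]
t 4.80 tcp [0.4947 0.1245 0.0331] jig [-0.0236  0.0851] Fj [-11.5  -0.6   8.6] w -0.0002
tool x yaw in jig deg 0.2 tool y [-0.009  0.001 -1.   ] z yaw jig 90.2
shift [ 0.0789 -0.0007  0.0825] rotvec [ 0.0004  0.0043 -0.0094]
```

Emit:
apply_moves([
  [-0.008, 0, 0, 0, 0, 0, -1],
  [-0.02, 0, 0, 0, 0, 0, -1],
  [0, 0, 0.02, 0, 0, 0, -1],
  [0, 0, 0.03, 0, 0, 0, -1],
  [0, 0, 0.02, 0, 0, 0, -1],
  [0, 0, 0.014, 0, 0, 0, -1],
  [0.02, 0, 0, 0, 0, 0, -1],
  [0.03, 0, 0, 0, 0, 0, -1],
  [0.03, 0, 0, 0, 0, 0, -1],
  [0.02, 0, 0, 0, 0, 0, -1],
  [0, 0, 0, 0, 0, 0, -1],
])

```text
clock: 5.72
tcp_pos: [0.5898, 0.195, 0.0343]
orientation: [0.705, -0.705, 0.048, -0.055]
wrist_force: [1.1, -1.2, 0.3]
grip_width: 0.0001
```

Run:
```python
from h import *; import pickle
rep(); d=save('top','t1.png'); pickle.dump(d,open('t1.pkl','wb'))
```

```text
t 5.72 tcp [0.5898 0.195  0.0343] jig [0.0602 0.1688] Fj [ 1.2 -1.   0.3] w 0.0001
tool x yaw in jig deg 0.0 tool y [ 0.01  -0.001 -1.   ] z yaw jig 90.0
```

View pics/t1.png

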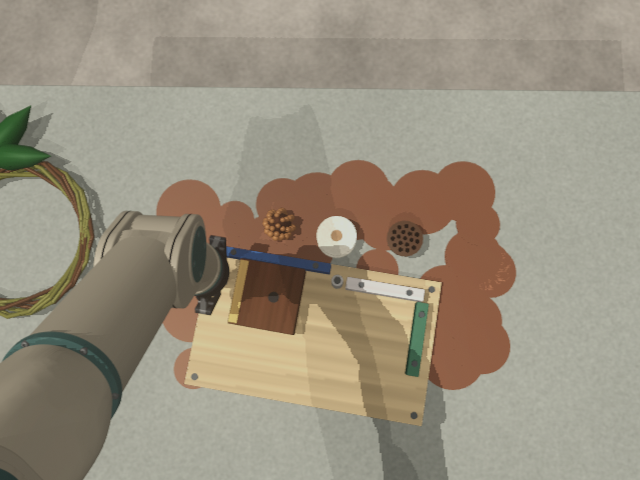

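Emit:
apply_moves([
  [0, 0, -0.01, 0, 0, 0, -1],
  [0, 0, -0.005, 0, 0, 0, -1],
  [0, 0, -0.003, 0, 0, 0, -1],
  [0, 0, -0.003, 0, 0, 0, -1],
  [0, 0, -0.004, 0, 0, 0, -1],
  [0, 0, -0.004, 0, 0, 0, -1],
  [0, 0, -0.004, 0, 0, 0, -1],
  [0, 0, -0.004, 0, 0, 0, -1],
  [0, 0, -0.004, 0, 0, 0, -1],
  [0, 0, -0.004, 0, 0, 0, -1],
  [0, 0, -0.003, 0, 0, 0, -1],
  [0, 0, -0.003, 0, 0, 0, -1],
])

```text
clock: 6.77
tcp_pos: [0.5753, 0.1458, 0.0333]
orientation: [0.705, -0.705, 0.051, -0.051]
wrist_force: [-2.5, 4.3, 0.9]
grip_width: 0.0004
```

Run:
```python
from h import *
rep()
```

```text
t 6.77 tcp [0.5753 0.1458 0.0333] jig [0.0531 0.1181] Fj [-3.1  3.9  0.9] w 0.0004
tool x yaw in jig deg 0.2 tool y [-0.  0. -1.] z yaw jig 90.2
```

Emit:
apply_moves([
  [0, 0, -0.003, 0, 0, 0, -1],
  [0, 0, -0.003, 0, 0, 0, -1],
  [0, 0, -0.002, 0, 0, 0, -1],
])

```text
clock: 7.02
tcp_pos: [0.5742, 0.1379, 0.0333]
orientation: [-0.705, 0.705, -0.051, 0.051]
wrist_force: [-1.8, 3.4, 0.5]
grip_width: -0.0001
```

Emit:
apply_moves([
  [0, 0, -0.0015, 0, 0, 0, -1],
  [0, 0, -0.0015, 0, 0, 0, -1],
])

```text
clock: 7.18
tcp_pos: [0.5738, 0.1353, 0.0333]
orientation: [0.705, -0.705, 0.051, -0.051]
wrist_force: [-1.3, 3.9, 2.1]
grip_width: -0.0002
```

Emit:
apply_moves([
  [0, 0, -0.001, 0, 0, 0, -1],
  [0, 0, -0.001, 0, 0, 0, -1],
])

```text
clock: 7.35
tcp_pos: [0.5735, 0.1334, 0.0333]
orientation: [0.705, -0.705, 0.051, -0.051]
wrist_force: [-1.9, 3.8, 0.3]
grip_width: -0.0003
```

Run:
```python
from h import *
rep()
```

```text
t 7.35 tcp [0.5735 0.1334 0.0333] jig [0.0531 0.1056] Fj [-2.4  3.5  0.3] w -0.0003
tool x yaw in jig deg 0.2 tool y [-0.  0. -1.] z yaw jig 90.2
```

Emit:
apply_moves([
  [0, 0, -0.001, 0, 0, 0, -1],
  [0, 0, -0.001, 0, 0, 0, -1],
])

```text
clock: 7.52
tcp_pos: [0.5735, 0.1334, 0.0333]
orientation: [0.706, -0.704, 0.05, -0.051]
wrist_force: [-1.3, 9.0, -0.4]
grip_width: -0.0001
```

```bash
cat >> h.py <<'E'
def base(d):
    hsv=cv2.cvtColor(d['image'],cv2.COLOR_BGR2HSV); H,S,V=cv2.split(hsv); W=cloud(d)
    x,y,z=W[...,0],W[...,1],W[...,2]
    m=(x>.3)&(x<.8)&(abs(y)<.35)&(z>.041)&(z<.056)&(H<30)&(S>90)
    m=cv2.morphologyEx(m.astype(np.uint8),cv2.MORPH_OPEN,np.ones((3,3)))
    k,l,st,c=cv2.connectedComponentsWithStats(m); l=l==1+np.argmax(st[1:,4])
    vv,uu=np.nonzero(l); p=rays(d,np.c_[uu,vv],.048)[:,:2]
    r=cv2.minAreaRect((p*1000).astype(np.float32)); a=r[2]-np.degrees(JY)
    print('base jig',np.round(w2j(np.array(r[0])/1000)*1000,1),'size',np.round(r[1],1),'ang mod90 %.1f'%(a%90))
    print('corners jig',[np.round(w2j(q/1000)*1000,1).tolist() for q in cv2.boxPoints(r)])
E
python3 - <<'E'
from h import *
rep(); d=save('top','t2.png'); base(d)
E
```

```text
t 7.52 tcp [0.5735 0.1334 0.0333] jig [0.0531 0.1055] Fj [-2.6  8.7 -0.4] w -0.0001
tool x yaw in jig deg 0.3 tool y [ 0.     0.002 -1.   ] z yaw jig 90.3
base jig [45.5 39.7] size [109.6 108.9] ang mod90 0.1
corners jig [[-8.9, -15.2], [100.0, -15.0], [99.8, 94.6], [-9.1, 94.4]]
```

View pics/t2.png

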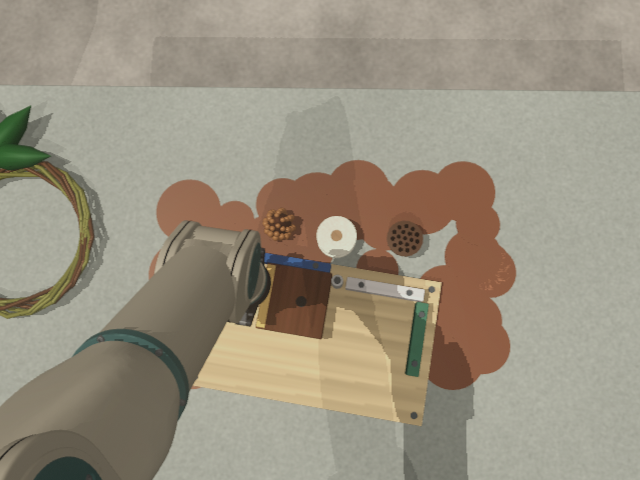

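Emit:
apply_moves([
  [0, 0, 0.008, 0, 0, 0, -1],
  [-0.015, 0, 0, 0, 0, 0, -1],
  [-0.02, 0, 0, 0, 0, 0, -1],
  [-0.009, 0, 0, 0, 0, 0, -1],
  [0, 0, 0, 0, 0, 0, -1],
])

```text
clock: 7.98
tcp_pos: [0.5291, 0.145, 0.0332]
orientation: [-0.705, 0.706, -0.051, 0.05]
wrist_force: [0.3, -0.3, -0.1]
grip_width: -0.0001
```

```bash
cat >> h.py <<'E'
def fing(deg,r=.011,u=.093,smax=.035):
    th=np.radians(deg); t=np.array([np.cos(th),np.sin(th)]); n=np.array([t[1],-t[0]])
    s=min((.012+.010*t[1])/max(t[0],1e-6),smax)
    return np.array([.089,-.025])-.010*n+(s-u)*t-(.110+r)*n
def rows(a,b,st,**k):
    for x in np.arange(a,b,st):
        d=fing(x+st,**k)-fing(x,**k); th=np.radians(x); t=np.array([np.cos(th),np.sin(th)]); 
        print(x,np.round([1000*d@t,1000*d@np.array([-t[1],t[0]])],2))
E
python3 - <<'E'
from h import *
s,M=rep(); print(fing(0)); go(*fing(0),.033,0)
rows(0,90,3)
E
```

```text
t 7.98 tcp [0.5291 0.145  0.0332] jig [0.0074 0.1105] Fj [ 0.3 -0.3 -0.1] w -0.0001
tool x yaw in jig deg 0.2 tool y [-0.002 -0.001 -1.   ] z yaw jig 90.2
[0.008 0.106]
t 7.98 tcp [0.5291 0.145  0.0332] jig [0.0074 0.1105] Fj [ 0.3 -0.3 -0.1] w -0.0001
tool x yaw in jig deg 0.2 tool y [-0.002 -0.001 -1.   ] z yaw jig 90.2
shift [ 0.0005  0.0002 -0.0045] rotvec [ 0.0015  0.0035 -0.0017]
0 [-6.21 -4.39]
3 [-6.17 -4.36]
6 [-6.13 -4.33]
9 [-6.09 -4.29]
12 [-6.04 -4.26]
15 [-5.99 -4.22]
18 [-5.93 -4.17]
21 [-5.86 -4.13]
24 [-5.78 -4.08]
27 [-5.69 -4.02]
30 [-5.58 -3.96]
33 [-5.46 -3.89]
36 [-5.32 -3.81]
39 [-5.15 -3.73]
42 [-4.95 -3.64]
45 [-4.7  -3.53]
48 [-4.39 -3.4 ]
51 [-4.01 -3.26]
54 [-5.96 -3.22]
57 [-6.78 -3.22]
60 [-6.78 -3.22]
63 [-6.78 -3.22]
66 [-6.78 -3.22]
69 [-6.78 -3.22]
72 [-6.78 -3.22]
75 [-6.78 -3.22]
78 [-6.78 -3.22]
81 [-6.78 -3.22]
84 [-6.78 -3.22]
87 [-6.78 -3.22]
```

Emit:
apply_moves([
  [0, 0, -0.003, 0, 0, 0, -1],
  [0, 0, -0.002, 0, 0, 0, -1],
  [-0.0031, 0, -0.0022, 0, -0.0262, 0, -1],
  [-0.0031, 0, -0.0022, 0, -0.0262, 0, -1],
  [-0.0031, 0, -0.0022, 0, -0.0262, 0, -1],
  [-0.0031, 0, -0.0022, 0, -0.0262, 0, -1],
])

```text
clock: 8.48
tcp_pos: [0.517, 0.1329, 0.0333]
orientation: [0.707, -0.707, 0.013, -0.013]
wrist_force: [1.6, 0.1, -0.4]
grip_width: 0.0004
```

Run:
```python
from h import *
rep(); print(fing(6)); base(save('top','t3.png'))
```

```text
t 8.48 tcp [0.517  0.1329 0.0333] jig [-0.0028  0.0967] Fj [ 1.5  0.3 -0.4] w 0.0004
tool x yaw in jig deg 6.3 tool y [ 0.001  0.    -1.   ] z yaw jig 96.3
[-0.00413848  0.09693234]
base jig [40.8 35.1] size [109.7 109.7] ang mod90 6.1
corners jig [[-7.9, -25.3], [101.2, -13.7], [89.5, 95.4], [-19.5, 83.8]]
```

Tracking perfectly (6°). Continue.

Emit:
apply_moves([
  [-0.0031, 0, -0.0022, 0, -0.0262, 0, -1],
  [-0.0031, 0, -0.0022, 0, -0.0262, 0, -1],
  [-0.0031, 0, -0.0022, 0, -0.0262, 0, -1],
  [-0.0031, 0, -0.0022, 0, -0.0262, 0, -1],
  [-0.003, 0, -0.0022, 0, -0.0262, 0, -1],
  [-0.003, 0, -0.0022, 0, -0.0262, 0, -1],
  [-0.003, 0, -0.0021, 0, -0.0262, 0, -1],
  [-0.003, 0, -0.0021, 0, -0.0262, 0, -1],
  [-0.003, 0, -0.0021, 0, -0.0262, 0, -1],
  [-0.003, 0, -0.0021, 0, -0.0262, 0, -1],
  [-0.0029, 0, -0.0021, 0, -0.0262, 0, -1],
  [-0.0029, 0, -0.0021, 0, -0.0262, 0, -1],
])

```text
clock: 9.53
tcp_pos: [0.4825, 0.1045, 0.0333]
orientation: [0.701, -0.7, -0.098, 0.099]
wrist_force: [-2.6, 5.1, 3.0]
grip_width: -0.0002
```

Run:
```python
from h import *
rep(); print(fing(24)); base(save('top','t4.png'))
```

```text
t 9.53 tcp [0.4825 0.1045 0.0333] jig [-0.0327  0.0636] Fj [-3.4  4.7  3. ] w -0.0002
tool x yaw in jig deg 24.4 tool y [-0.002  0.001 -1.   ] z yaw jig 114.4
[-0.03317486  0.0640016 ]
base jig [28.3 18.8] size [109.7 109.6] ang mod90 24.3
corners jig [[-44.2, 46.2], [0.8, -53.7], [100.8, -8.7], [55.8, 91.3]]
```

Emit:
apply_moves([
  [-0.0029, 0, -0.002, 0, -0.0262, 0, -1],
  [-0.0029, 0, -0.002, 0, -0.0262, 0, -1],
  [-0.0028, 0, -0.002, 0, -0.0262, 0, -1],
  [-0.0028, 0, -0.002, 0, -0.0262, 0, -1],
  [-0.0028, 0, -0.002, 0, -0.0262, 0, -1],
  [-0.0028, 0, -0.002, 0, -0.0262, 0, -1],
  [-0.0027, 0, -0.002, 0, -0.0262, 0, -1],
  [-0.0027, 0, -0.0019, 0, -0.0262, 0, -1],
  [-0.0027, 0, -0.0019, 0, -0.0262, 0, -1],
  [-0.0027, 0, -0.0019, 0, -0.0262, 0, -1],
  [-0.0026, 0, -0.0019, 0, -0.0262, 0, -1],
  [-0.0026, 0, -0.0019, 0, -0.0262, 0, -1],
])

```text
clock: 10.58
tcp_pos: [0.461, 0.0695, 0.0332]
orientation: [0.677, -0.676, -0.206, 0.208]
wrist_force: [-3.5, 4.7, 3.2]
grip_width: 0.0003
```

Run:
```python
from h import *
rep(); print(fing(42)); base(save('top','t5.png'))
```

```text
t 10.58 tcp [0.461  0.0695 0.0332] jig [-0.0488  0.0258] Fj [-4.1  4.1  3.2] w 0.0003
tool x yaw in jig deg 42.4 tool y [-0.004  0.001 -1.   ] z yaw jig 132.4
[-0.04907727  0.02695255]
base jig [23.3  2.8] size [109.4 109.9] ang mod90 42.8
corners jig [[-54.2, 5.9], [20.6, -74.7], [100.8, -0.3], [26.0, 80.3]]
```

Emit:
apply_moves([
  [-0.0025, 0, -0.0018, 0, -0.0262, 0, -1],
  [-0.0025, 0, -0.0018, 0, -0.0262, 0, -1],
  [-0.0024, 0, -0.0018, 0, -0.0262, 0, -1],
  [-0.0024, 0, -0.0018, 0, -0.0262, 0, -1],
  [-0.0022, 0, -0.0017, 0, -0.0262, 0, -1],
  [-0.0022, 0, -0.0017, 0, -0.0262, 0, -1],
  [-0.002, 0, -0.0017, 0, -0.0262, 0, -1],
  [-0.002, 0, -0.0017, 0, -0.0262, 0, -1],
])

```text
clock: 11.3
tcp_pos: [0.4549, 0.0475, 0.0332]
orientation: [0.652, -0.65, -0.275, 0.278]
wrist_force: [-5.9, 4.7, 5.4]
grip_width: 0.0001
```

Run:
```python
from h import *
rep(); print(fing(54)); base(save('top','t6.png'))
```

```text
t 11.30 tcp [0.4549 0.0475 0.0332] jig [-0.0516  0.0031] Fj [-6.5  3.8  5.4] w 0.0001
tool x yaw in jig deg 54.4 tool y [-0.005  0.001 -1.   ] z yaw jig 144.4
[-0.05155508  0.00441303]
base jig [23.3 -5. ] size [108.7 109.9] ang mod90 54.7
corners jig [[-52.9, -17.7], [36.9, -81.1], [99.6, 7.6], [9.8, 71.0]]
```

Emit:
apply_moves([
  [-0.0032, 0, -0.0016, 0, -0.0262, 0, -1],
  [-0.0032, 0, -0.0016, 0, -0.0262, 0, -1],
  [-0.0034, 0, -0.0016, 0, -0.0262, 0, -1],
  [-0.0034, 0, -0.0016, 0, -0.0262, 0, -1],
  [-0.0034, 0, -0.0016, 0, -0.0262, 0, -1],
  [-0.0034, 0, -0.0016, 0, -0.0262, 0, -1],
  [-0.0034, 0, -0.0016, 0, -0.0262, 0, -1],
  [-0.0034, 0, -0.0016, 0, -0.0262, 0, -1],
  [-0.0034, 0, -0.0016, 0, -0.0262, 0, -1],
  [-0.0034, 0, -0.0016, 0, -0.0262, 0, -1],
])

```text
clock: 12.18
tcp_pos: [0.4495, 0.0095, 0.0332]
orientation: [-0.609, 0.61, 0.358, -0.359]
wrist_force: [-0.5, 1.5, -0.7]
grip_width: -0.0002
```

Run:
```python
from h import *
rep(); print(fing(69)); base(save('top','t7.png'))
```

```text
t 12.18 tcp [0.4495 0.0095 0.0332] jig [-0.0514 -0.0352] Fj [-0.8  1.4 -0.7] w -0.0002
tool x yaw in jig deg 69.4 tool y [-0.001 -0.001 -1.   ] z yaw jig 159.4
[-0.05408438 -0.03220146]
base jig [ 23.2 -18.5] size [109.6 110. ] ang mod90 73.8
corners jig [[-44.9, -55.7], [60.7, -86.5], [91.3, 18.7], [-14.3, 49.4]]
```

Run:
```python
from h import *
k=dict(smax=.0426)
print(fing(73.8,**k),fing(86,**k))
go(*fing(76,**k),.033,76)
rows(76,88,2,**k)
```

```text
[-0.05085962 -0.03685097] [-0.04519662 -0.06613913]
t 12.23 tcp [0.4494 0.0085 0.0333] jig [-0.0514 -0.0362] Fj [-1.6  0.1 -1.6] w 0.0001
tool x yaw in jig deg 69.4 tool y [-0.001 -0.002 -1.   ] z yaw jig 159.4
shift [-0.0053  0.0003 -0.0031] rotvec [ 0.0002 -0.1161 -0.0019]
76 [-4.54 -1.84]
78 [-4.54 -1.84]
80 [-4.54 -1.84]
82 [-4.54 -1.84]
84 [-4.54 -1.84]
86 [-4.54 -1.84]
```

Emit:
apply_moves([
  [-0.0018, 0, -0.001, 0, -0.039, 0, -1],
  [-0.0018, 0, -0.001, 0, -0.039, 0, -1],
  [-0.0018, 0, -0.0011, 0, -0.038, 0, -1],
  [-0.0023, 0, -0.0009, 0, -0.0175, 0, -1],
  [-0.0023, 0, -0.0009, 0, -0.0175, 0, -1],
  [-0.0023, 0, -0.0009, 0, -0.0175, 0, -1],
  [-0.0023, 0, -0.0009, 0, -0.0175, 0, -1],
  [-0.0023, 0, -0.0009, 0, -0.0175, 0, -1],
  [-0.0023, 0, -0.0009, 0, -0.0175, 0, -1],
  [-0.0023, 0, -0.0009, 0, -0.0175, 0, -1],
  [-0.0023, 0, -0.0009, 0, -0.0175, 0, -1],
])

```text
clock: 13.15
tcp_pos: [0.451, -0.0157, 0.0332]
orientation: [0.559, -0.559, -0.433, 0.433]
wrist_force: [-1.6, 0.6, -1.1]
grip_width: 0.0
```

Run:
```python
from h import *
rep(); base(save('top','t8.png'))
```

```text
t 13.15 tcp [ 0.451  -0.0157  0.0332] jig [-0.0462 -0.0599] Fj [-1.6  0.3 -1.1] w 0.0
tool x yaw in jig deg 84.0 tool y [-0. -0. -1.] z yaw jig 174.0
base jig [ 23.2 -28. ] size [109.6 110. ] ang mod90 84.8
corners jig [[-36.5, -77.7], [73.0, -87.6], [82.9, 21.6], [-26.6, 31.5]]
```

Emit:
apply_moves([
  [-0.0023, 0, -0.0009, 0, -0.0175, 0, -1],
  [-0.0023, 0, -0.0009, 0, -0.0175, 0, -1],
  [-0.0023, 0, -0.0009, 0, -0.0175, 0, -1],
  [-0.0023, 0, -0.0009, 0, -0.0175, 0, -1],
  [-0.0023, 0, -0.0009, 0, -0.0175, 0, -1],
  [-0.0023, 0, -0.0009, 0, -0.0175, 0, -1],
])

```text
clock: 13.7
tcp_pos: [0.4533, -0.0299, 0.0333]
orientation: [0.536, -0.535, -0.462, 0.462]
wrist_force: [-3.1, 3.2, 1.4]
grip_width: 0.0005
```

Run:
```python
from h import *
rep(); base(save('top','t9.png'))
```

```text
t 13.70 tcp [ 0.4533 -0.0299  0.0333] jig [-0.0418 -0.0737] Fj [-3.5  2.7  1.4] w 0.0005
tool x yaw in jig deg 90.0 tool y [-0.001  0.    -1.   ] z yaw jig 180.0
base jig [ 23.8 -34.3] size [109.7 109.5] ang mod90 1.4
corners jig [[-29.6, -90.5], [79.9, -87.8], [77.2, 21.9], [-32.3, 19.3]]
```

Emit:
apply_moves([
  [0, 0, 0.008, 0, 0, 0, -1],
  [0, 0, 0.01, 0, 0, 0, -1],
  [0, -0.03, 0, 0, 0, 0, -1],
  [0, -0.03, 0, 0, 0.11, 0, 0.18],
  [0, 0, 0, 0, 0.112, 0, 0.18],
  [0, 0, 0, 0, 0.112, 0, 0.18],
  [0, 0, 0, 0, 0.112, 0, 0.18],
  [0, 0, 0, 0, 0.112, 0, 0.18],
  [0, 0, 0, 0, 0.112, 0, 0.18],
  [0, 0, 0, 0, 0.112, 0, 0.18],
  [0, 0, 0, 0, 0.112, 0, 0.18],
  [0, 0, 0, 0, 0.112, 0, 0.18],
  [0, 0, 0, 0, 0.112, 0, 0.18],
  [0, 0, 0, 0, 0.112, 0, 0.18],
  [0, 0, 0, 0, 0.112, 0, 0.18],
  [0, 0, 0, 0, 0.112, 0, 0.18],
  [0, 0, 0, 0, 0.112, 0, 0.18],
  [0, 0, 0, 0, 0, 0, 0.18],
])

```text
clock: 15.25
tcp_pos: [0.4367, -0.0276, 0.0935]
orientation: [-0.705, 0.706, -0.051, 0.052]
wrist_force: [-0.4, -0.2, 0.6]
grip_width: 0.0506
```

Run:
```python
from h import *
go(.025,.048,.093,0); base(save('top','t10.png'))
```

```text
t 15.25 tcp [ 0.4367 -0.0276  0.0935] jig [-0.0586 -0.0738] Fj [-0.3 -0.3  0.6] w 0.0506
tool x yaw in jig deg 0.1 tool y [ 0.002 -0.001 -1.   ] z yaw jig 90.1
shift [0.0838 0.0005 0.1217] rotvec [0.0008 0.0015 0.0018]
base jig [ 23.5 -34.4] size [109.5 110.1] ang mod90 1.3
corners jig [[-30.2, -90.5], [79.8, -87.9], [77.3, 21.6], [-32.7, 19.1]]
```

Emit:
apply_moves([
  [0.0168, 0, 0.0243, 0, 0, 0, 0.18],
  [0.0168, 0, 0.0243, 0, 0, 0, 0.18],
  [0.0168, 0, 0.0243, 0, 0, 0, 0.18],
  [0.0168, 0, 0.0243, 0, 0, 0, 0.18],
  [0.0168, 0, 0.0243, 0, 0, 0, 0.18],
  [0, 0.02, 0, 0, 0, 0, 0.18],
  [0, 0.025, 0, 0, 0, 0, 0.18],
  [0, 0.012, 0, 0, 0, 0, 0.18],
  [0, 0.004, 0, 0, 0, 0, 0.18],
  [0, 0, 0, 0, 0, 0, 0.18],
])

```text
clock: 16.13
tcp_pos: [0.5361, 0.0808, 0.0317]
orientation: [-0.705, 0.705, -0.051, 0.05]
wrist_force: [0.0, 0.3, 0.2]
grip_width: 0.0505
```

Run:
```python
from h import *
rep(); save('wrist','w4.png')
```

```text
t 16.13 tcp [0.5361 0.0808 0.0317] jig [0.0238 0.048 ] Fj [-0.   0.3  0.2] w 0.0505
tool x yaw in jig deg 0.3 tool y [-0.001 -0.    -1.   ] z yaw jig 90.3
```

View pics/w4.png

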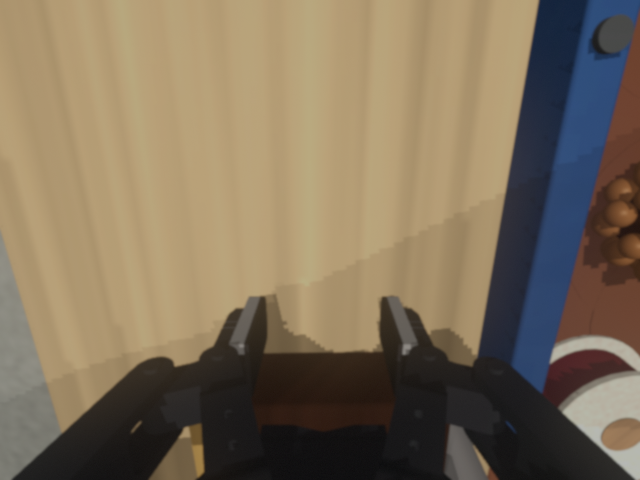

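Emit:
apply_moves([
  [0, 0, -0.008, 0, 0, 0, 0.18],
  [0, 0, -0.004, 0, 0, 0, 0.18],
  [0, 0, -0.003, 0, 0, 0, 0.18],
  [0, 0, -0.003, 0, 0, 0, 0.18],
  [0, 0, -0.003, 0, 0, 0, 0.18],
  [0, 0, -0.003, 0, 0, 0, 0.18],
  [0, 0, -0.003, 0, 0, 0, 0.18],
  [0, 0, -0.003, 0, 0, 0, 0.18],
  [0, 0, -0.003, 0, 0, 0, 0.18],
  [0, 0, -0.003, 0, 0, 0, 0.18],
  [0, 0, -0.003, 0, 0, 0, 0.18],
  [0, 0, -0.003, 0, 0, 0, 0.18],
])

```text
clock: 17.18
tcp_pos: [0.5301, 0.0392, 0.0323]
orientation: [0.705, -0.705, 0.051, -0.051]
wrist_force: [-0.5, 3.5, 2.0]
grip_width: 0.0503
```

Run:
```python
from h import *
rep(); base(save('top','t11.png'))
```

```text
t 17.18 tcp [0.5301 0.0392 0.0323] jig [0.024 0.006] Fj [-1.   3.4  2. ] w 0.0503
tool x yaw in jig deg 0.2 tool y [-0.  0. -1.] z yaw jig 90.2
base jig [ 21.8 -60.7] size [107.8 109.8] ang mod90 89.8
corners jig [[-33.3, -114.5], [76.5, -114.8], [76.9, -7.0], [-33.0, -6.6]]
```

Emit:
apply_moves([
  [0, 0, -0.003, 0, 0, 0, 0.18],
  [0, 0, -0.003, 0, 0, 0, 0.18],
  [0, 0, -0.003, 0, 0, 0, 0.18],
  [0, 0, -0.003, 0, 0, 0, 0.18],
  [0, 0, -0.003, 0, 0, 0, 0.18],
  [0, 0, -0.003, 0, 0, 0, 0.18],
  [0, 0, -0.003, 0, 0, 0, 0.18],
  [0, 0, -0.003, 0, 0, 0, 0.18],
  [0, 0, -0.003, 0, 0, 0, 0.18],
  [0, 0, -0.003, 0, 0, 0, 0.18],
  [0, 0, -0.003, 0, 0, 0, 0.18],
  [0, 0, -0.003, 0, 0, 0, 0.18],
  [0, 0, -0.003, 0, 0, 0, 0.18],
  [0, 0, -0.002, 0, 0, 0, 0.18],
])

```text
clock: 18.4
tcp_pos: [0.5243, -0.0017, 0.0323]
orientation: [-0.705, 0.705, -0.051, 0.051]
wrist_force: [0.5, 1.7, -0.1]
grip_width: 0.0502
```

Run:
```python
from h import *
rep(); base(save('top','t12.png'))
```

```text
t 18.40 tcp [ 0.5243 -0.0017  0.0323] jig [ 0.0243 -0.0353] Fj [ 0.2  1.7 -0.1] w 0.0502
tool x yaw in jig deg 0.2 tool y [-0. -0. -1.] z yaw jig 90.2
base jig [  22.1 -106.4] size [ 98.5 109.5] ang mod90 0.1
corners jig [[-32.7, -155.7], [76.9, -155.5], [76.8, -57.0], [-32.8, -57.2]]
```

Emit:
apply_moves([
  [0, 0, 0.008, 0, 0, 0, 0.18],
  [0, 0, 0.008, 0, 0, 0, 0.18],
  [0, -0.025, 0, 0, 0, 0, 0.18],
  [0, -0.035, 0, 0, 0, 0, 0.18],
  [-0.02, 0, -0.02, 0, 0, 0, -1],
  [-0.02, 0, -0.02, 0, 0, 0, -1],
  [-0.02, 0, -0.02, 0, 0, 0, -1],
  [-0.02, 0, -0.02, 0, 0, 0, -1],
  [-0.007, 0, -0.002, 0, 0, 0, -1],
  [0, 0, 0, 0, 0, 0, -1],
  [0, 0, 0, 0, 0, 0, -1],
  [0, 0, 0, 0, 0, 0, -1],
  [0, 0.03, 0, 0, 0, 0, -1],
  [0, 0.02, 0, 0, 0, 0, -1],
  [0, 0.008, 0, 0, 0, 0, -1],
  [0, 0, 0, 0, 0, 0, -1],
])

```text
clock: 19.78
tcp_pos: [0.4294, -0.0529, 0.0327]
orientation: [0.706, -0.705, 0.051, -0.05]
wrist_force: [-0.4, 0.1, 0.2]
grip_width: 0.0001
```

Run:
```python
from h import *
rep(); base(save('top','t13.png'))
```

```text
t 19.78 tcp [ 0.4294 -0.0529  0.0327] jig [-0.0621 -0.0999] Fj [-0.4  0.   0.2] w 0.0001
tool x yaw in jig deg 0.3 tool y [-0.001  0.002 -1.   ] z yaw jig 90.3
base jig [  22.2 -101.3] size [109.8 109.6] ang mod90 0.2
corners jig [[-32.4, -156.4], [77.2, -155.9], [76.7, -46.1], [-32.9, -46.6]]
```

Emit:
apply_moves([
  [0.006, 0, 0, 0, 0, 0, -1],
  [0.005, 0, 0, 0, 0, 0, -1],
  [0.003, 0, 0, 0, 0, 0, -1],
  [0.001, 0, 0, 0, 0, 0, -1],
  [0.001, 0, 0, 0, 0, 0, -1],
  [0.001, 0, 0, 0, 0, 0, -1],
])

```text
clock: 20.33
tcp_pos: [0.445, -0.0561, 0.0344]
orientation: [0.705, -0.705, 0.051, -0.05]
wrist_force: [-3.3, -0.1, 2.1]
grip_width: 0.0
```

Emit:
apply_moves([
  [0.001, 0, 0, 0, 0, 0, -1],
  [0.001, 0, 0, 0, 0, 0, -1],
])

```text
clock: 20.5
tcp_pos: [0.4466, -0.0564, 0.0343]
orientation: [0.706, -0.705, 0.051, -0.05]
wrist_force: [-3.9, 0.5, 2.4]
grip_width: -0.0001
```

Emit:
apply_moves([
  [0.001, 0, 0, 0, 0, 0, -1],
  [0.001, 0, 0, 0, 0, 0, -1],
])

```text
clock: 20.67
tcp_pos: [0.4469, -0.0563, 0.0342]
orientation: [0.706, -0.705, 0.053, -0.049]
wrist_force: [-9.5, 0.0, 8.4]
grip_width: 0.0003
```

Run:
```python
from h import *
rep(); base(save('top','t14.png'))
```

```text
t 20.67 tcp [ 0.4469 -0.0563  0.0342] jig [-0.0443 -0.1007] Fj [-9.4 -1.4  8.4] w 0.0003
tool x yaw in jig deg 0.2 tool y [-0.004  0.002 -1.   ] z yaw jig 90.2
base jig [  24.  -101.2] size [109.7 108.9] ang mod90 0.1
corners jig [[-30.4, -156.1], [78.5, -156.0], [78.4, -46.3], [-30.5, -46.4]]
```

Emit:
apply_moves([
  [-0.008, 0, 0, 0, 0, 0, -1],
  [-0.01, 0, 0, 0, 0, 0, -1],
  [0, -0.025, 0, 0, 0, 0, -1],
  [0, -0.035, 0, 0, 0, 0, -1],
  [0.022, 0, 0.022, 0, 0, 0, 0.18],
  [0.022, 0, 0.022, 0, 0, 0, 0.18],
  [0.022, 0, 0.022, 0, 0, 0, 0.18],
  [0.018, 0, 0.02, 0, 0, 0, 0.18],
  [0, 0, 0, 0, 0, 0, 0.18],
  [0, 0, 0, 0, 0, 0, 0.18],
  [0, 0, 0, 0, 0, 0, 0.18],
])

```text
clock: 21.63
tcp_pos: [0.527, 0.0181, 0.0942]
orientation: [-0.705, 0.706, -0.051, 0.051]
wrist_force: [0.0, 0.1, 0.4]
grip_width: 0.0503
```

Run:
```python
from h import *
go(.025,-.015,.032,0); base(save('top','t15.png'))
```

```text
t 21.63 tcp [0.527  0.0181 0.0942] jig [ 0.024  -0.0154] Fj [0.  0.1 0.4] w 0.0503
tool x yaw in jig deg 0.2 tool y [-0.    -0.001 -1.   ] z yaw jig 90.2
shift [0.001  0.0622 0.0004] rotvec [0.0007 0.0031 0.    ]
base jig [  24.1 -101.3] size [109.5 109.1] ang mod90 0.0
corners jig [[-30.4, -156.1], [78.8, -156.0], [78.7, -46.5], [-30.5, -46.6]]
```

Emit:
apply_moves([
  [0, 0.025, 0, 0, 0, 0, 0.18],
  [0, 0.025, 0, 0, 0, 0, 0.18],
  [0, 0.012, 0, 0, 0, 0, 0.18],
  [0, 0, -0.006, 0, 0, 0, 0.18],
  [0, 0, -0.006, 0, 0, 0, 0.18],
  [0, 0, -0.004, 0, 0, 0, 0.18],
  [0, 0, -0.002, 0, 0, 0, 0.18],
  [0, 0, -0.0015, 0, 0, 0, 0.18],
  [0, 0, -0.0015, 0, 0, 0, 0.18],
])

```text
clock: 22.43
tcp_pos: [0.5248, -0.0022, 0.0331]
orientation: [0.705, -0.705, 0.05, -0.051]
wrist_force: [0.2, 3.4, 3.2]
grip_width: 0.0504
```

Emit:
apply_moves([
  [0, 0, -0.001, 0, 0, 0, 0.18],
  [0, 0, -0.001, 0, 0, 0, 0.18],
])

```text
clock: 22.6
tcp_pos: [0.5244, -0.0024, 0.0327]
orientation: [0.706, -0.704, 0.05, -0.051]
wrist_force: [0.6, 5.0, 3.2]
grip_width: 0.0504
```

Emit:
apply_moves([
  [0, 0, -0.001, 0, 0, 0, 0.18],
  [0, 0, -0.001, 0, 0, 0, 0.18],
])

```text
clock: 22.77
tcp_pos: [0.5238, -0.0052, 0.0324]
orientation: [0.706, -0.705, 0.05, -0.05]
wrist_force: [1.4, 2.9, 2.8]
grip_width: 0.0501
```

Run:
```python
from h import *
rep()
```

```text
t 22.77 tcp [ 0.5238 -0.0052  0.0324] jig [ 0.0242 -0.0388] Fj [0.9 3.1 2.8] w 0.0501
tool x yaw in jig deg 0.3 tool y [ 0.     0.001 -1.   ] z yaw jig 90.3
```

Emit:
apply_moves([
  [0, 0, -0.001, 0, 0, 0, 0.18],
  [0, 0, -0.001, 0, 0, 0, 0.18],
])

```text
clock: 22.93
tcp_pos: [0.5238, -0.0056, 0.0324]
orientation: [0.707, -0.704, 0.05, -0.05]
wrist_force: [1.7, 9.9, 4.2]
grip_width: 0.0503
```

Emit:
apply_moves([
  [0, 0, -0.001, 0, 0, 0, 0.18],
  [0, 0, -0.0005, 0, 0, 0, 0.18],
  [0, 0, 0, 0, 0, 0, 0.18],
])

```text
clock: 23.18
tcp_pos: [0.5238, -0.0055, 0.0324]
orientation: [0.708, -0.703, 0.05, -0.05]
wrist_force: [1.9, 10.9, 4.8]
grip_width: 0.0504
```

Run:
```python
from h import *
rep(); base(save('top','t16.png'))
```

```text
t 23.18 tcp [ 0.5238 -0.0055  0.0324] jig [ 0.0243 -0.0392] Fj [ 0.2 11.1  4.8] w 0.0504
tool x yaw in jig deg 0.3 tool y [-0.     0.006 -1.   ] z yaw jig 90.3
base jig [  24.  -116.4] size [ 86.6 109. ] ang mod90 0.1
corners jig [[-30.5, -159.7], [78.5, -159.6], [78.4, -73.0], [-30.6, -73.1]]
```

Seated at the stop (face at −159.7). Bring it to about 13 N, hold, then release.

Emit:
apply_moves([
  [0, 0, -0.0008, 0, 0, 0, 0.18],
  [0, 0, 0, 0, 0, 0, 0.18],
  [0, 0, 0, 0, 0, 0, 0.18],
  [0, 0, 0, 0, 0, 0, 0.18],
  [0, 0, 0, 0, 0, 0, 0.18],
  [0, 0, 0, 0, 0, 0, 0.18],
])

```text
clock: 23.73
tcp_pos: [0.5238, -0.0055, 0.0324]
orientation: [0.708, -0.703, 0.05, -0.05]
wrist_force: [1.9, 11.5, 5.9]
grip_width: 0.0502
```

Run:
```python
from h import *
rep(); d=save('scene','s3.png'); base(d)
```

```text
t 23.73 tcp [ 0.5238 -0.0055  0.0324] jig [ 0.0243 -0.0392] Fj [ 0.2 11.6  5.9] w 0.0502
tool x yaw in jig deg 0.3 tool y [-0.     0.007 -1.   ] z yaw jig 90.3
base jig [  30.1 -107.4] size [110.3 118. ] ang mod90 0.2
corners jig [[-28.7, -162.8], [89.2, -162.4], [88.9, -52.0], [-29.1, -52.5]]
```

Emit:
apply_moves([
  [0, 0, 0.003, 0, 0, 0, 0.18],
  [0, 0, 0.004, 0, 0, 0, 0.18],
  [0, 0, 0.008, 0, 0, 0, 0.18],
  [0, 0, 0.008, 0, 0, 0, 0.18],
  [0, -0.02, 0, 0, 0, 0, 0.18],
  [0, -0.03, 0, 0, 0, 0, 0.18],
  [0, -0.03, 0.02, 0, 0, 0, 0.18],
  [0, -0.03, 0.03, 0, 0, 0, 0.18],
  [0, 0, 0.03, 0, 0, 0, 0.18],
  [0, 0, 0.03, 0, 0, 0, 0.18],
  [0, 0, 0, 0, 0, 0, 0.18],
])

```text
clock: 24.7
tcp_pos: [0.5424, 0.1291, 0.1413]
orientation: [0.707, -0.704, 0.047, -0.047]
wrist_force: [0.3, 1.1, -1.7]
grip_width: 0.0506
```

Run:
```python
from h import *
rep(); base(save('top','t17.png')); base(save('scene','s4.png'))
```

```text
t 24.70 tcp [0.5424 0.1291 0.1413] jig [0.023  0.0968] Fj [ 0.2  1.1 -1.7] w 0.0506
tool x yaw in jig deg 0.8 tool y [ 0.     0.004 -1.   ] z yaw jig 90.8
base jig [  24.  -104.7] size [109.9 109.1] ang mod90 0.2
corners jig [[-30.3, -159.9], [78.8, -159.4], [78.3, -49.5], [-30.7, -50.0]]
base jig [  30.  -107.5] size [110.2 118. ] ang mod90 0.0
corners jig [[-29.0, -162.6], [89.1, -162.5], [89.0, -52.3], [-29.0, -52.4]]
```

View pics/t17.png

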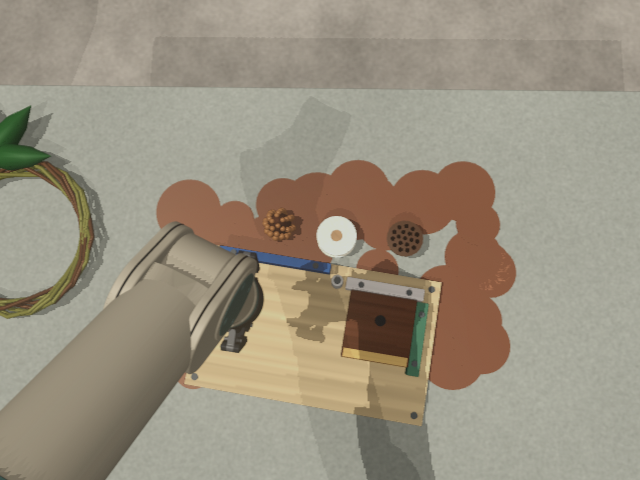

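Run:
```python
from h import *
rep(); print(order.sign_off())
```

```text
t 24.80 tcp [0.5417 0.1224 0.1413] jig [0.0232 0.09  ] Fj [ 1.  -1.4  0.2] w 0.0504
tool x yaw in jig deg 0.4 tool y [-0.    -0.001 -1.   ] z yaw jig 90.4
the job is handed in; nothing more can be done
None
```

I handed the job in at 24.8 s with the base seated flat in the corner, brass edge facing the open side, and the gripper clear. The hand-in reports no verdict, so I can't confirm the judged result.

- **Moves:** I pushed the base flush to the guide and slid it along to the post. I then swung it anticlockwise with the finger following the brass face, slid it down the fence and squared it against the fence. Last, I leaned on it at the stop for about half a second with 11–12 N at the wrist. Some of that went into friction under the base, so the stop itself felt somewhat less.
- **Forces:** The highest horizontal wrist reading was about 11.6 N. I read it only between moves, so brief peaks could have been missed.
- **Final position (top camera):** The base centre is at jig (24.0, −104.7) mm against home at (25, −105), and it is square within about 0.2°. The top camera reads about 0.5 mm low in x, judging by when the base lay flush on the guide. The finger contact at the fence put x at about 25 mm.
- **Camera disagreement:** The scene camera put the base at (30, −107.5) mm. Its outline includes the base's side face, and that camera was already several mm off the top camera at the start, so I didn't use it.
- **Loose items:** The pine cone, reel and seed pod look unmoved in the last top picture, but I checked them only by eye.

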